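# Flip the knife sharpener's cover open and switch it on

## Robot

A 6-joint arm with a two-finger parallel gripper is mounted at the origin on the work surface; the furniture and walls round the work are solid. World frame = base frame: x ahead of the robot, y to its left, z up, the work surface at z = 0. Lengths are in m, angles in degrees, forces in N, time in s.
With the tool pointing down it reaches from about 0.425 to 0.95 m from the base axis. Payload 3.5 kg.
Tool frame: the origin (TCP) lies on the centre line of the jaws, within the pads' length; the fingertips stand 14 mm ahead of it and the grasp point (between the pads) lies 5 mm behind it (robot.tcp_to_tips is the distance from the TCP to the fingertips, in m); z points along the fingers, y is the line along which they close (so a half turn about z gives the same grasp; the last joint's range is limited). The gripper opens to 85 mm and grips with 20 to 120 N. Pads are 22 mm wide; open, the fingers measure 114 mm over their backs; the gripper's body (76 mm by 85 mm) begins 54 mm behind the grasp point. The pads swing forward as they close: fully open they stand 13 mm farther back than shut.
Start: joints at [60.332, 16.404, 90.338, -0, 73.258, -8.594], TCP at [0.243, 0.63, 0.245] pointing down, gripper open.
Joint ranges: [-158.93, 158.93], [-51.34, 127.21], [12.03, 142.37], [-87.48, 267.48], [13.55, 161.25], [-162.69, 162.69]. Speed limits (degrees/s): [159.86, 159.86, 180, 180, 180, 180].

## Interface

Orientations are given as [roll, pitch, yaw] about the fixed x, y, z axes, in that order (R = Rz(yaw) Ry(pitch) Rx(roll)).
In Python, from cell import telemetry, viewer, job, robot gives the robot as it stands. The module is installed in compiled form; this text tells all that it offers.
- The arm moves only by the shell command python3 -m handwheel 'ROWS'. ROWS is a JSON object whose one key "steps" holds a list of rows, each an object of numbers: "x", "y", "z": the shift along the tool's x, y, z in mm; "wx", "wy", "wz": the turn, a rotation vector about the tool's x, y, z in rad; "gripper": the opening, from -1 (shut) to 1 (fully open). In form: {"steps": [{"x": .., "y": .., "z": .., "wx": .., "wy": .., "wz": .., "gripper": ..}, ...]}. A call has 1 to 5 rows; each row is the pose to reach, as a shift and turn from the pose commanded when the call began, along the tool's axes at that moment; what a row does not reach only later rows make up. A row lasts 1/8 s, in which the tool goes at most 62.5 mm and 10.7 degrees, less where a joint would pass 70% of its speed; a pose out of reach is approached as far as the arm can. A call with a gripper value outside its range is refused whole. The fingers move at their own pace and stop on an object; the grip force is fixed at half the most. Time passes only in rows, so rows that repeat a pose let the fingers close. It gives the time, the measured TCP pose, the force, the opening and the grip force at its end, in the units of the state.
- telemetry.get_state(): the state, without advancing time (a new reading comes with each control period).
- viewer.snapshot(name): name is "scene" or "side" or "wrist"; returns (picture, depth): 420x560x3 uint8, red, green, blue; 420x560 float32, m along the optical axis (not along the pixel's ray), 0 where there is no reading.
- viewer.calibration(name): a dict with "fx", "fy", "cx", "cy" (pixels), "position" and "rotation" of the camera in the world. Camera axes: x right, y up, looking along -z (the intrinsics and any distortion apply to the point x, -y, -z); pixel columns grow to the right and rows downward; lengths in m; the calibration is good to about 2 mm. A picture is of the moment at which its call begins: read the wrist's pose just before it. calibration takes no time and is no camera call; for the wrist camera it gives the pose at the moment of the call.
- job.job_done(): hands the job in; it is judged then, once.
The state is a dict: "clock": time; "joint_positions": joint angles; "dq": joint speeds; "joint_efforts": joint torques, N m; "position": TCP position; "eef_rot": TCP orientation; "contact_force": force on the tool from outside, world axes, zero at the start; "moment": the same for the moment, N m; "width": finger opening in m; "grasp_force": force on a finger pad.
Only numpy, scipy, OpenCV 4.12 (cv2) and the standard library are available. Lean on these libraries where they do the work, as an engineer would, in place of code of your own. Each camera call takes 0.05 s, during which the arm holds its last target. There are 200 camera calls.

## Task

Get the knife sharpener ready: push its hinged dust cover up by the lip and over until it rests open by itself, take your finger away, then press the marked end of the rocker switch inside fully down. Nothing is to be picked up: do not lift or shove the sharpener about, keep the wooden recipe box shut, and leave the other things on the worktop where they stand.

Things in the scene. Friction and masses are not known exactly. Their poses are not given: they have to be found in the camera images.
- sharpener: Knife sharpener, a low grey box with a white hinged cover: 120 (x) x 190 (y) x 70 mm high without cover, 1.7 kg, loose; wider and lower than the recipe box. Origin: centre of its underside; the lip faces its -x. Walls 4 mm; deck inside 50 mm up, with a steel sharpening head (centre y = +52, 96 x 56 mm, top at 61 mm) and a black rocker switch (pivot at x -15, y -35, z 56 mm).
- cover (a joint): Hinge angle of the sharpener's cover, rad: 0 shut, grows as the front is raised, stops at 1.85 (leaning back). A flat plate 6 mm thick, 124 mm from hinge to front edge, 194 mm wide, about 120 g, nearly frictionless: it falls shut until it is past upright (about 1.5) and falls open by itself beyond that.
- cover_hinge (a point): Middle of the cover's hinge line, at the top of the sharpener's back wall: 60 mm behind the sharpener's origin (+x), 70 mm above the worktop. The hinge axis runs along the sharpener's y.
- cover_lip (a point): Middle of the lower outer edge of the cover's thumb lip, 148 mm from the hinge; moves with the cover. The lip is a tongue 64 mm wide and 8 mm thick on the front edge of the cover; shut, its underside is 70 mm above the worktop and juts 28 mm out of the sharpener's front wall, free underneath.
- rocker (a joint): Angle of the rocker switch, rad: 0 off (marked end, on the sharpener's -y side, stands high), 0.36 on (marked end fully down). It stays where it is left; about 2 N at the marked spot moves it.
- rocker_on (a point): Where to press the rocker: on its upper face at the marked end (small steel dot), 20 mm from the pivot, moves with it. The rocker's face is 60 mm (along the sharpener's y) x 26 mm; this spot is about 64 mm above the worktop when off and 57 mm when on.
- recipe_box: Wooden recipe box, 100 x 130 x 98 mm with its lid, 1.3 kg, loose; narrower and taller than the sharpener, with a similar lip on its lid in front (its -x side). Must stay shut. Origin: centre of its underside.
- recipe_lid (a joint): Angle of the recipe box's lid, rad: 0 shut.
- spice_jar: Spice jar, 41 mm across, 105 mm high, between the two boxes; origin at the centre of its underside. Leave alone.
- lemon: Lemon, 71 x 53 x 51 mm, in front of the boxes; origin under its centre. Leave alone.
- garlic: Garlic bulb, 53 mm, in front of the boxes; origin under its centre. Leave alone.
- onion: Red onion, 84 x 81 x 82 mm, on the chopping board at the right; origin under its centre. Leave alone.
- mug: Striped mug, 88 x 118 x 92 mm, at the left; origin at the centre of its underside. Leave alone.

How it is judged:
By the outcome, as a careful person would: the job done as asked, in the order asked, and still so for the second after the job is handed in, with the robot touching nothing.
It also fails if it takes over 48 s, if anything falls off the work surface, if the arm or the gripper's body presses on something with over 40 N, if the wrist force passes 120 N, or if a joint passes its speed limit or range.

## Working session

There is one attempt and no reset: what is moved stays moved. The work goes in short steps, Python scripts to look and compute and a shell command to move; the robot and the scene stay as the last step left them, time stands still between calls to the robot, and variables do not carry over. Pictures are saved under pics/ and viewed, at most 10 in all, crops included, and the job is handed in when it is done.

```bash
mkdir -p pics; cat > h.py <<'E'
import numpy as np,cv2
from cell import telemetry,viewer,job,robot
def snap(n,f):
    c=viewer.calibration(n); p,d=viewer.snapshot(n)
    cv2.imwrite('pics/'+f+'.png',p[:,:,::-1]); np.savez('pics/'+f+'.npz',d=d,**{k:c[k] for k in('fx','fy','cx','cy','position','rotation')})
def world(f):
    c=np.load('pics/'+f+'.npz'); d=c['d']; v,u=np.mgrid[:d.shape[0],:d.shape[1]]
    P=np.stack([(u-c['cx'])/c['fx']*d,-(v-c['cy'])/c['fy']*d,-d],-1)
    R=c['rotation']; 
    return P@R.T+c['position'],d
E
python3 - <<'E'
from h import *
for n in('scene','side'): snap(n,n+'1')
c=viewer.calibration('scene');print(c)
s=telemetry.get_state();print(s)
E
```

```text
{'fx': 409.6578787020909, 'fy': 409.6578787020909, 'cx': 282.66885276861206, 'cy': 207.67508182626534, 'position': array([-0.17929115, -0.5300713 ,  0.82406087]), 'rotation': array([ 47.42633711,  -1.06563485, -49.19168326])}
{'clock': 0.1, 'joint_positions': array([ 6.03335475e+01,  1.64527324e+01,  9.04145487e+01,  4.33640077e-04,
        7.32588664e+01, -8.59455400e+00]), 'dq': array([-0.10082475, -0.05495551, -0.17801499, -0.02621008,  0.04204351,
       -0.06967806]), 'joint_efforts': array([ 1.11117341e-03, -4.07296550e+01, -2.93698758e+01, -1.17657883e-04,
        3.41255523e-03,  5.63580798e-06]), 'position': array([0.24237867, 0.62937619, 0.24403342]), 'eef_rot': array([-1.79875331e+02, -1.92619707e-02,  1.58927955e+02]), 'contact_force': array([ 0.20069044, -0.38844462,  0.13074572]), 'moment': array([ 0.00436686, -0.03139799,  0.06112133]), 'grasp_force': 0.0, 'width': 0.08537591785762672}
```

Rotation is RPY; fix the helper and view.

```bash
sed -i "s/R=c\['rotation'\]; /R=Rot.from_euler('xyz',c['rotation'],degrees=True).as_matrix()/; 1i from scipy.spatial.transform import Rotation as Rot" h.py
```

```text
(no output)
```

View pics/scene1.png

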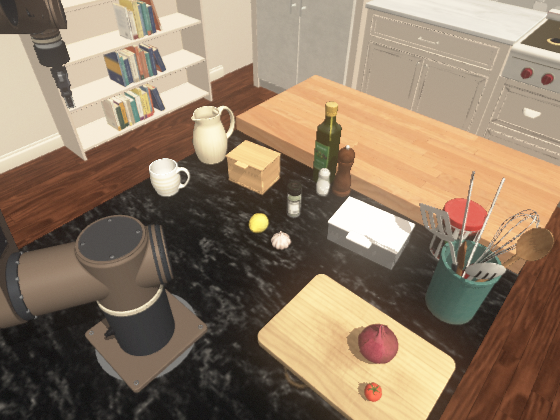

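View pics/side1.png

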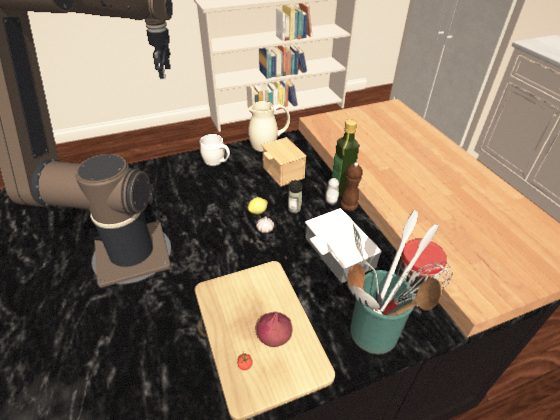

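The scene picture shows the sharpener's white cover at about (372,228) with its lip at about (357,241). The recipe box is at (254,166), the jar at (294,198) and the garlic at (281,240). The utensil pot at (455,285) stands to the right. Next I'll measure the cover by depth.

```bash
python3 - <<'E'
from h import *
for f,(u0,u1,v0,v1) in {'scene1':(322,420,190,270),'side1':(300,385,200,285)}.items():
    W,d=world(f); im=cv2.imread('pics/'+f+'.png').astype(int)
    m=np.zeros(d.shape,bool); m[v0:v1,u0:u1]=1
    P0=W[m&(d>0)&(W[...,2]>.03)]
    m&=(d>0)&(abs(W[...,2]-.076)<.008)&(im.min(-1)>150)
    P=W[m]; print(f,len(P),'z',np.percentile(P[:,2],[5,50,95]))
    r=cv2.minAreaRect((P[:,:2]*1000).astype(np.float32)); print(r)
    print(cv2.boxPoints(r))
    # extents in rough frame
    q=P[:,:2]; 
    for a in range(0,181,10): pass
    np.save('pics/'+f+'_top.npy',P)
# surrounding tall obstacles, coarse map (max z, cm) x .45-.95,y -.45...3
W,d=world('scene1');W2,d2=world('side1')
P=np.r_[W[d>0],W2[d2>0]]
P=P[(P[:,0]>.25)&(P[:,0]<.95)&(P[:,1]>-.45)&(P[:,1]<.35)]
G=np.zeros((28,32))
np.maximum.at(G,(((P[:,0]-.25)/.025).astype(int).clip(0,27),((P[:,1]+.45)/.025).astype(int).clip(0,31)),P[:,2]*100)
print('cols y',[round(-.4375+.025*i,2) for i in range(0,32)])
for i in range(28):print('%.2f'%(.2625+.025*i),' '.join('%2d'%g for g in G[i]))
E
```

```text
scene1 2708 z [0.0743672  0.07693644 0.07948944]
((545.87451171875, -218.2059326171875), (150.9612579345703, 194.0328826904297), 6.004981994628906)
[[ 460.6587  -129.61824]
 [ 480.9574  -322.58643]
 [ 631.09033 -306.79364]
 [ 610.7916  -113.82544]]
side1 2314 z [0.07453012 0.07715717 0.07986985]
((546.8230590820312, -220.31521606445312), (148.23239135742188, 196.45651245117188), 6.6545939445495605)
[[ 461.82315 -131.3376 ]
 [ 484.58926 -326.47055]
 [ 631.823   -309.29285]
 [ 609.0569  -114.15988]]
cols y [-0.44, -0.41, -0.39, -0.36, -0.34, -0.31, -0.29, -0.26, -0.24, -0.21, -0.19, -0.16, -0.14, -0.11, -0.09, -0.06, -0.04, -0.01, 0.01, 0.04, 0.06, 0.09, 0.11, 0.14, 0.16, 0.19, 0.21, 0.24, 0.26, 0.29, 0.31, 0.34]
0.26  8  9  8  7  2  2  2  2  2  2  2  0  0  0  0  0  0  0  0  0  0  0  0  0  0  0  0  0  0  0  0  0
0.29  8 10 10  7  2  2  2  2  2  2  2  0  0  0  0  0  0  0  0  0  0  0  0  0  0  0  0  0  0  0  0  9
0.31  8  8  8  2  2  2  2  2  2  2  2  0  0  0  0  0  0  0  0  0  0  0  0  0  0  0  0  0  0  0  9  9
0.34  2  6  6  2  2  2  2  2  2  2  2  0  0  0  0  0  0  0  0  0  0  0  0  0
[... 1748 characters left out ...]
6  6  5  0  0  6  6  6  6  6  6  6  6  6  6  6  6  6  6  6  6  6  5  6  6  6  6  6  6  6  6  6
0.81  6  6  6  6  6  6  6  6  6  5  6  6  6  6  6  6  6  6  6  6  5  6  6  6  6  6  5  6  6  6  5  6
0.84  6  6  6  6  6  6  6  6  6  6  6  6  6  5  6  6  6  6  6  6  6  6  6  6  5  5  6  5  6  6  6  6
0.86  6  6  6  6  6  6  6  6  6  6  6  6  6  6  6  6  5  6  6  6  6  6  6  5  6  5  6  6  6  6  5  6
0.89  6  6  6  5  6  6  6  6  6  6  6  6  6  6  6  6  6  6  5  6  6  6  6  6  6  6  6  6  6  5  6  5
0.91  6  6  6  6  6  6  6  6  6  6  6  6  6  6  6  6  6  6  6  6  6  6  6  6  6  6  6  6  6  6  5  5
0.94  6  6  6  6  6  5  6  6  6  6  6  6  6  6  6  6  6  6  6  6  6  6  6  5  6  6  5  6  6  6  6  6
```

```bash
cat >> h.py <<'E'
H=np.array([620.5,-211,70]); YAW=6.3
def body(x,y,z): # sharpener frame mm -> world mm
    c,s=np.cos(np.radians(YAW)),np.sin(np.radians(YAW)); o=H[:2]-60*np.array([c,s])
    return np.array([o[0]+c*x-s*y,o[1]+s*x+c*y,z])
def Rtool(az,al): # pointing azimuth, deg below horizontal; tool x downwards/backwards (j6=-90)
    a,l=np.radians([az,al]); r=np.array([np.cos(a),np.sin(a),0]); u=np.array([0,0,1.])
    z=np.cos(l)*r-np.sin(l)*u; x=-np.sin(l)*r-np.cos(l)*u
    return np.c_[x,np.cross(z,x),z]
def row(p,R): # p TCP world mm
    s=telemetry.get_state(); R0=Rot.from_euler('xyz',s['eef_rot'],degrees=True).as_matrix()
    print('xyz',np.round(R0.T@(p-1000*s['position']),1),'w',np.round(Rot.from_matrix(R0.T@R).as_rotvec(),3))
E
python3 - <<'E'
from h import *
row(np.array([450,250,300]),Rtool(29,90))
E
```

```text
xyz [-330.1 -279.5  -55.5] w [-0.002 -0.001 -0.874]
```

```bash
python3 -m handwheel '{"steps":[{"x":-60,"y":-10,"z":-55,"wz":-0.17,"gripper":-1},{"x":-110,"y":-40,"z":-55,"wz":-0.35,"gripper":-1},{"x":-160,"y":-80,"z":-55,"wz":-0.52,"gripper":-1},{"x":-200,"y":-125,"z":-55,"wz":-0.7,"gripper":-1},{"x":-240,"y":-170,"z":-55,"wz":-0.87,"gripper":-1}]}'; python3 - <<'E'
from h import *
print(telemetry.get_state()['joint_positions'])
row(np.array([450,0,300]),Rtool(0,90))
E
```

```text
[ 6.03335475e+01  1.64527324e+01  9.04145487e+01  4.33640077e-04
  7.32588664e+01 -8.59455400e+00]
xyz [-420.  -512.8  -55. ] w [-0.002 -0.001 -0.368]schema error: expected keys x, y, z, wx, wy, wz, gripper
```

```bash
python3 -m handwheel '{"steps":[{"x":-65,"y":-55,"z":-50,"wx":0,"wy":0,"wz":0,"gripper":-1},{"x":-130,"y":-110,"z":-55,"wx":0,"wy":0,"wz":0,"gripper":-1},{"x":-195,"y":-165,"z":-55,"wx":0,"wy":0,"wz":0,"gripper":-1},{"x":-240,"y":-210,"z":-55,"wx":0,"wy":0,"wz":0,"gripper":-1},{"x":-290,"y":-250,"z":-55,"wx":0,"wy":0,"wz":0,"gripper":-1}]}'; python3 - <<'E'
from h import *
print(telemetry.get_state()['joint_positions'])
row(np.array([450,-200,300]),Rtool(-24,90))
E
```

```text
clock: 0.72
position: [0.3857, 0.3614, 0.2982]
eef_rot: [-180.0, 0.0, 159.0]
contact_force: [1.1, 0.9, -0.0]
width: -0.0001
grasp_force: 0.0
[ 3.21319027e+01 -4.46599406e+00  1.07423112e+02 -7.98887624e-03
  7.70445821e+01 -3.68175851e+01]
xyz [-261.6 -500.8   -1.7] w [-0.     0.     0.052]
```

```bash
python3 -m handwheel '{"steps":[{"x":-40,"y":-55,"z":0,"wx":0,"wy":0,"wz":0,"gripper":-1},{"x":-80,"y":-110,"z":0,"wx":0,"wy":0,"wz":0,"gripper":-1},{"x":-120,"y":-165,"z":0,"wx":0,"wy":0,"wz":0,"gripper":-1},{"x":-155,"y":-220,"z":0,"wx":0,"wy":0,"wz":0,"gripper":-1},{"x":-185,"y":-275,"z":0,"wx":0,"wy":0,"wz":0,"gripper":-1}]}';python3 -m handwheel '{"steps":[{"x":-20,"y":-60,"z":0,"wx":0,"wy":0,"wz":0,"gripper":-1},{"x":-40,"y":-120,"z":0,"wx":0,"wy":0,"wz":0.05,"gripper":-1},{"x":-60,"y":-180,"z":0,"wx":0,"wy":0,"wz":0.05,"gripper":-1},{"x":-76,"y":-225,"z":0,"wx":0,"wy":-0.17,"wz":0.05,"gripper":-1},{"x":-76,"y":-225,"z":0,"wx":0,"wy":-0.35,"wz":0.05,"gripper":-1}]}'; python3 - <<'E'
from h import *
print(telemetry.get_state()['joint_positions'])
for a in (90,60,45):row(np.array([420,-200,300]),Rtool(-30,a))
E
```

```text
clock: 1.35
position: [0.456, 0.0573, 0.2981]
eef_rot: [180.0, -0.0, 158.9]
contact_force: [0.4, -0.6, 0.3]
width: 0.0
grasp_force: 0.0
clock: 1.98
position: [0.4461, -0.1814, 0.2985]
eef_rot: [179.5, 20.3, 155.7]
contact_force: [0.2, 0.9, -0.1]
width: 0.0001
grasp_force: 0.0
[ -36.58405357  -22.72278066  123.75297773    5.47039153   59.27141908
 -104.3052187 ]
xyz [ 14.6 -27.6  -7.2] w [0.026 0.354 0.099]
xyz [ 14.6 -27.6  -7.2] w [ 0.05  -0.169  0.089]
xyz [ 14.6 -27.6  -7.2] w [ 0.062 -0.43   0.082]
```

```bash
cat >> h.py <<'E'
AZ,AL=25,45
def tcp(th,extra=0,rho=130,s=18): # TCP for cover angle th; corner offset
    R=Rtool(AZ,AL); ex=body(1,0,0)-body(0,0,0)
    d=np.array([-np.cos(th),0,np.sin(th)])
    W=lambda v: v[0]*ex+np.array([0,0,v[2]])
    if th<np.pi/4: C=H+W(148*d)+s*R[:,2]
    else: C=H+W(rho*d)
    return C+11*R[:,0]-1000*robot.tcp_to_tips*R[:,2]
E
python3 - <<'E'
from h import *
print(robot.tcp_to_tips)
for t in np.arange(0,1.75,.15): print(round(t,2),tcp(t).round(0))
p=tcp(0); R=Rtool(AZ,AL)
pre=p-40*np.array([np.cos(np.radians(AZ)),np.sin(np.radians(AZ)),0]); print(pre)
row(pre+[0,0,150],R)
E
```

```text
0.014
0.0 [ 469. -229.   59.]
0.15 [ 471. -229.   82.]
0.3 [ 475. -229.  103.]
0.45 [ 484. -228.  124.]
0.6 [ 495. -226.  143.]
0.75 [ 508. -225.  160.]
0.9 [ 524. -227.  174.]
1.05 [ 540. -226.  185.]
1.2 [ 558. -224.  193.]
1.35 [ 576. -222.  199.]
1.5 [ 595. -219.  202.]
1.65 [ 615. -217.  202.]
[ 432.65547244 -246.23726218   59.39339828]
xyz [ 17.4 -65.3  88.1] w [-0.46  -0.4   -0.732]
```

```bash
python3 -m handwheel '{"steps":[{"x":3,"y":-13,"z":10,"wx":-0.08,"wy":-0.07,"wz":-0.13,"gripper":-1},{"x":7,"y":-26,"z":20,"wx":-0.16,"wy":-0.14,"wz":-0.26,"gripper":-1},{"x":10,"y":-39,"z":30,"wx":-0.24,"wy":-0.21,"wz":-0.39,"gripper":-1},{"x":14,"y":-52,"z":40,"wx":-0.32,"wy":-0.28,"wz":-0.52,"gripper":-1},{"x":17,"y":-65,"z":50,"wx":-0.4,"wy":-0.35,"wz":-0.65,"gripper":-1}]}'; python3 - <<'E'
from h import *
print(telemetry.get_state()['joint_positions'])
p=tcp(0); R=Rtool(AZ,AL)
pre=p-40*np.array([np.cos(np.radians(AZ)),np.sin(np.radians(AZ)),0])
row(pre+[0,0,130],R)
E
```

```text
clock: 2.6
position: [0.4569, -0.1832, 0.2834]
eef_rot: [176.6, 35.0, -170.9]
contact_force: [-0.3, -0.3, 0.8]
width: 0.0002
grasp_force: 0.0
[ -48.69910693  -22.05842471  127.79825712   35.72852987   62.10809354
 -162.58558768]
xyz [ 81.7 -61.7  54. ] w [-0.12  -0.167 -0.218]
```

```bash
sed -i 's/x=-np.sin(l)\*r-np.cos(l)\*u/x=np.sin(l)*r+np.cos(l)*u/; s/C+11\*R\[:,0\]/C-11*R[:,0]/' h.py
for i in 1 2 3; do python3 -m handwheel '{"steps":[{"x":0,"y":0,"z":0,"wx":0,"wy":0,"wz":0.17,"gripper":-1},{"x":0,"y":0,"z":0,"wx":0,"wy":0,"wz":0.34,"gripper":-1},{"x":0,"y":0,"z":0,"wx":0,"wy":0,"wz":0.51,"gripper":-1},{"x":0,"y":0,"z":0,"wx":0,"wy":0,"wz":0.68,"gripper":-1},{"x":0,"y":0,"z":0,"wx":0,"wy":0,"wz":0.86,"gripper":-1}]}' | head -3; done; python3 - <<'E'
from h import *
print(telemetry.get_state()['joint_positions'])
p=tcp(0); R=Rtool(AZ,AL); print(p)
pre=p-40*np.array([np.cos(np.radians(AZ)),np.sin(np.radians(AZ)),0])
row(pre+[0,0,120],R)
E
```

```text
clock: 3.22
position: [0.4579, -0.1823, 0.2852]
eef_rot: [150.2, 19.8, 135.5]
clock: 3.85
position: [0.4579, -0.1823, 0.2852]
eef_rot: [145.5, -7.6, 93.9]
clock: 4.47
position: [0.4579, -0.1823, 0.2852]
eef_rot: [162.0, -30.8, 47.3]
[-48.5117437  -22.15650183 127.6943759   35.70317825  62.07828622
 -14.46919632]
[ 468.90778392 -229.33253171   59.39339828]
xyz [-109.2    5.6   62.9] w [0.071 0.193 0.342]
```

```bash
python3 -m handwheel '{"steps":[{"x":-22,"y":1,"z":13,"wx":0.01,"wy":0.04,"wz":0.08,"gripper":-1},{"x":-44,"y":2,"z":25,"wx":0.03,"wy":0.08,"wz":0.15,"gripper":-1},{"x":-66,"y":3,"z":38,"wx":0.04,"wy":0.12,"wz":0.22,"gripper":-1},{"x":-88,"y":4,"z":50,"wx":0.06,"wy":0.16,"wz":0.28,"gripper":-1},{"x":-109,"y":6,"z":63,"wx":0.07,"wy":0.19,"wz":0.34,"gripper":-1}]}'; python3 - <<'E'
from h import *
print(telemetry.get_state()['joint_positions'])
p=tcp(0); R=Rtool(AZ,AL)
pre=p-40*np.array([np.cos(np.radians(AZ)),np.sin(np.radians(AZ)),0])
row(pre,R)
E
```

```text
clock: 5.1
position: [0.4334, -0.2475, 0.1793]
eef_rot: [179.6, -44.9, 25.4]
contact_force: [-0.7, 0.2, -0.4]
width: 0.0001
grasp_force: 0.0
[-62.03144808  -6.78085895 130.40499495  51.06473995  64.93774854
 -23.72755851]
xyz [-84.7  -2.   84.9] w [0.001 0.002 0.005]
```

```bash
python3 -m handwheel '{"steps":[{"x":-21,"y":0,"z":21,"wx":0,"wy":0,"wz":0,"gripper":-1},{"x":-42,"y":-1,"z":42,"wx":0,"wy":0,"wz":0,"gripper":-1},{"x":-63,"y":-1,"z":64,"wx":0,"wy":0,"wz":0,"gripper":-1},{"x":-85,"y":-2,"z":85,"wx":0,"wy":0,"wz":0,"gripper":-1},{"x":-85,"y":-2,"z":85,"wx":0,"wy":0,"wz":0,"gripper":-1}]}'; python3 - <<'E'
from h import *
print(telemetry.get_state()['joint_positions'])
row(tcp(0)-[0,0,5],Rtool(AZ,AL))
snap('side','side2'); snap('scene','scene2')
a=cv2.imread('pics/side2.png')[150:300,250:410]; b=cv2.imread('pics/scene2.png')[170:320,290:450]
cv2.imwrite('pics/c2.png',np.hstack([cv2.resize(a,(400,375),interpolation=2),cv2.resize(b,(400,375),interpolation=2)]))
E
```

```text
clock: 5.72
position: [0.4319, -0.2443, 0.0578]
eef_rot: [180.0, -44.8, 25.3]
contact_force: [0.2, 0.2, -0.3]
width: -0.0001
grasp_force: 0.0
[-61.98270762   7.98042176 132.41341059  58.79816685  55.37770863
 -39.30345719]
xyz [25.8  2.3 30.5] w [-0.003  0.003  0.003]
```

View pics/c2.png

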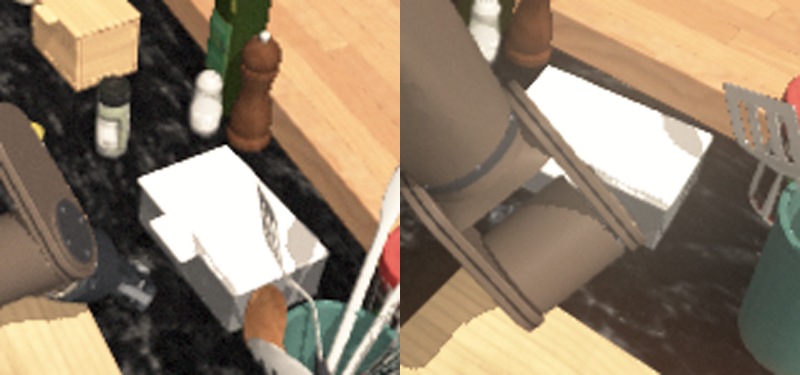

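The side crop shows the lip at crop (170,243) and the fingertip in front of it at crop (150,292), which is picture (310,267). I'll check the tip's measured depth against the state's pose before inserting.

```bash
python3 - <<'E'
from h import *
W,d=world('side2'); R=Rtool(AZ,AL); s=telemetry.get_state()
m=np.zeros(d.shape,bool); m[250:280,285:318]=1
P=W[m&(d>0)]*1000-1000*s['position']; Q=P@R
k=(P[:,2]+57>12)&(abs(Q[:,1])<40)&(abs(Q[:,0])<25)&(Q[:,2]>-60)
Q=Q[k]; print(len(Q),'along z max',np.sort(Q[:,2])[-8:].round(0),'y',np.percentile(Q[Q[:,2]>-15][:,1],[0,5,95,100]),'x',np.percentile(Q[Q[:,2]>-15][:,0],[0,5,50,95,100]))
E
```

```text
68 along z max [ 4.  4.  6.  8. 10. 13. 14. 88.] y [-16.98190312  -8.18062764   8.30353606  11.28908314] x [ 4.76276555  5.00461435  8.75596296 12.05060359 24.90180774]
```

```bash
python3 -m handwheel '{"steps":[{"x":8,"y":1,"z":10,"wx":0,"wy":0,"wz":0,"gripper":-1},{"x":17,"y":2,"z":20,"wx":0,"wy":0,"wz":0,"gripper":-1},{"x":26,"y":2,"z":30,"wx":0,"wy":0,"wz":0,"gripper":-1},{"x":26,"y":2,"z":30,"wx":0,"wy":0,"wz":0,"gripper":-1}]}'; python3 - <<'E'
from h import *
for t in (.15,.3,.45,.6,.75): row(tcp(t),Rtool(AZ,AL))
E
```

```text
clock: 6.32
position: [0.4705, -0.2302, 0.0573]
eef_rot: [179.4, -44.8, 25.8]
contact_force: [-0.7, -0.2, 0.8]
width: -0.0001
grasp_force: 0.2
xyz [ 17.4  -0.8 -16.8] w [-0.     0.003  0.01 ]
xyz [ 36.    1.  -28.8] w [-0.     0.003  0.01 ]
xyz [ 56.    3.8 -38. ] w [-0.     0.003  0.01 ]
xyz [ 76.9   7.6 -44.2] w [-0.     0.003  0.01 ]
xyz [ 98.4  12.2 -47.2] w [-0.     0.003  0.01 ]
```

```bash
python3 -m handwheel '{"steps":[{"x":8,"y":0,"z":-8,"wx":0,"wy":0,"wz":0,"gripper":-1},{"x":17,"y":0,"z":-17,"wx":0,"wy":0,"wz":0,"gripper":-1},{"x":26,"y":0,"z":-23,"wx":0,"wy":0,"wz":0,"gripper":-1},{"x":36,"y":1,"z":-29,"wx":0,"wy":0,"wz":0,"gripper":-1},{"x":46,"y":2,"z":-33,"wx":0,"wy":0,"wz":0,"gripper":-1}]}'; python3 - <<'E'
from h import *
for t in (.45,.55,.65,.75,.85,.95): row(tcp(t),Rtool(AZ,AL))
snap('side','side3'); snap('scene','scene3')
a=cv2.imread('pics/side3.png')[150:300,250:410]; b=cv2.imread('pics/scene3.png')[170:320,290:450]
cv2.imwrite('pics/c3.png',np.hstack([cv2.resize(a,(400,375),interpolation=2),cv2.resize(b,(400,375),interpolation=2)]))
E
```

```text
clock: 6.95
position: [0.4791, -0.229, 0.1142]
eef_rot: [179.4, -44.8, 25.7]
contact_force: [-0.8, -0.1, -0.2]
width: 0.0
grasp_force: 0.3
xyz [10.   0.9 -3.6] w [0.002 0.003 0.008]
xyz [23.9  3.2 -8. ] w [0.002 0.003 0.008]
xyz [ 38.1   6.1 -11.1] w [0.002 0.003 0.008]
xyz [ 52.5   9.2 -12.8] w [0.002 0.003 0.008]
xyz [ 65.2  16.5 -13.5] w [0.002 0.003 0.008]
xyz [ 77.7  19.9 -12.4] w [0.002 0.003 0.008]
```

View pics/c3.png

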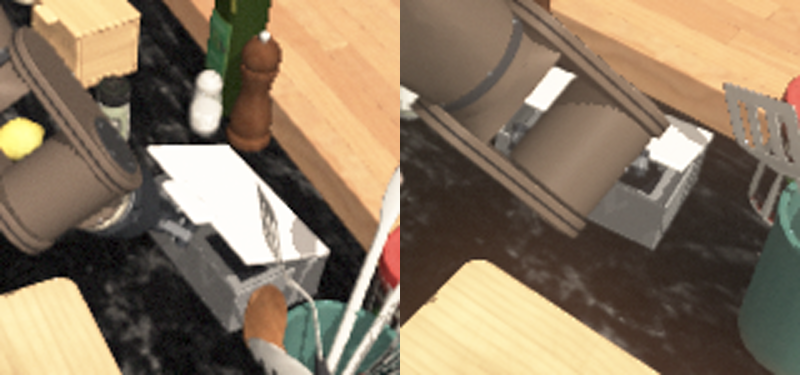

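The cover is lifting: the side crop shows the lip raised at crop (190,210) with the finger under it at (175,230). The box hasn't moved. I'll continue along the arc.

```bash
python3 -m handwheel '{"steps":[{"x":12,"y":1,"z":-5,"wx":0,"wy":0,"wz":0,"gripper":-1},{"x":24,"y":3,"z":-8,"wx":0,"wy":0,"wz":0,"gripper":-1},{"x":38,"y":6,"z":-11,"wx":0,"wy":0,"wz":0,"gripper":-1},{"x":52,"y":9,"z":-13,"wx":0,"wy":0,"wz":0,"gripper":-1},{"x":65,"y":14,"z":-14,"wx":0,"wy":0,"wz":0,"gripper":-1}]}'; python3 - <<'E'
from h import *
for t in (.85,.95,1.05,1.15,1.25,1.35,1.45,1.55,1.65): row(tcp(t),Rtool(AZ,AL))
print(telemetry.get_state()['joint_positions'])
E
```

```text
clock: 7.68
position: [0.5182, -0.2254, 0.1698]
eef_rot: [179.4, -44.8, 25.7]
contact_force: [0.3, 0.6, -0.0]
width: -0.0
grasp_force: 0.2
xyz [-0.2  2.7 -0.1] w [0.001 0.003 0.008]
xyz [12.3  6.1  1. ] w [0.001 0.003 0.008]
xyz [24.6  9.7  3.3] w [0.001 0.003 0.008]
xyz [36.5 13.5  6.9] w [0.001 0.003 0.008]
xyz [47.9 17.5 11.6] w [0.001 0.003 0.008]
xyz [58.8 21.6 17.6] w [0.001 0.003 0.008]
xyz [68.9 25.8 24.5] w [0.001 0.003 0.008]
xyz [78.2 30.  32.6] w [0.001 0.003 0.008]
xyz [86.6 34.2 41.5] w [0.001 0.003 0.008]
[-51.11719034   0.58065558 124.59147659  54.87638673  56.78695121
 -19.10504518]
```

```bash
python3 -m handwheel '{"steps":[{"x":12,"y":6,"z":1,"wx":0,"wy":0,"wz":0,"gripper":-1},{"x":24,"y":10,"z":3,"wx":0,"wy":0,"wz":0,"gripper":-1},{"x":36,"y":13,"z":7,"wx":0,"wy":0,"wz":0,"gripper":-1},{"x":48,"y":17,"z":12,"wx":0,"wy":0,"wz":0,"gripper":-1},{"x":59,"y":22,"z":18,"wx":0,"wy":0,"wz":0,"gripper":-1}]}'; python3 - <<'E'
from h import *
for t in (1.35,1.45,1.55,1.65): row(tcp(t),Rtool(AZ,AL))
snap('side','side4'); snap('scene','scene4')
a=cv2.imread('pics/side4.png')[130:280,250:410]; b=cv2.imread('pics/scene4.png')[150:300,290:450]
cv2.imwrite('pics/c4.png',np.hstack([cv2.resize(a,(400,375),interpolation=2),cv2.resize(b,(400,375),interpolation=2)]))
E
```

```text
clock: 8.3
position: [0.5769, -0.2217, 0.1981]
eef_rot: [179.5, -44.8, 25.6]
contact_force: [-0.5, -0.2, -0.3]
width: -0.0002
grasp_force: 0.1
xyz [ 0.2 -0.4 -1. ] w [0.001 0.003 0.008]
xyz [10.3  3.8  5.9] w [0.001 0.003 0.008]
xyz [19.6  8.  14. ] w [0.001 0.003 0.008]
xyz [28.1 12.2 22.9] w [0.001 0.003 0.008]
```

View pics/c4.png

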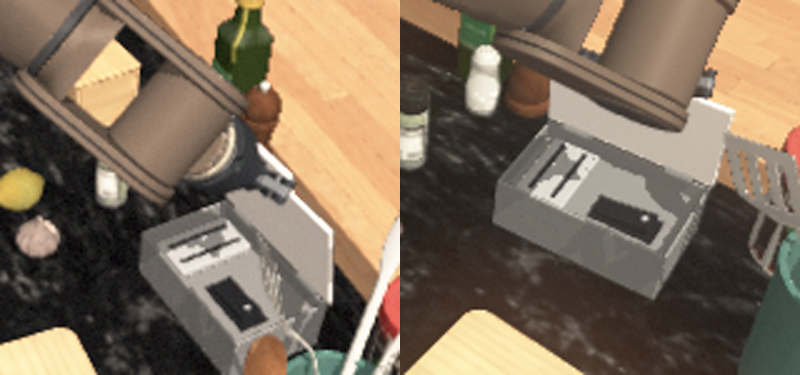

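The cover is almost upright with the finger behind it, and the rocker and its dot are visible at scene crop (645,218). I'll push on past upright, then back off.

```bash
python3 -m handwheel '{"steps":[{"x":5,"y":2,"z":3,"wx":0,"wy":0,"wz":0,"gripper":-1},{"x":10,"y":4,"z":6,"wx":0,"wy":0,"wz":0,"gripper":-1},{"x":15,"y":6,"z":10,"wx":0,"wy":0,"wz":0,"gripper":-1},{"x":20,"y":8,"z":14,"wx":0,"wy":0,"wz":0,"gripper":-1},{"x":24,"y":10,"z":18,"wx":0,"wy":0,"wz":0,"gripper":-1}]}'
python3 -m handwheel '{"steps":[{"x":4,"y":2,"z":5,"wx":0,"wy":0,"wz":0,"gripper":-1},{"x":8,"y":4,"z":10,"wx":0,"wy":0,"wz":0,"gripper":-1},{"x":8,"y":4,"z":10,"wx":0,"wy":0,"wz":0,"gripper":-1},{"x":-5,"y":-4,"z":-5,"wx":0,"wy":0,"wz":0,"gripper":-1},{"x":-15,"y":-10,"z":-25,"wx":0,"wy":0,"wz":0,"gripper":-1}]}'
python3 - <<'E'
from h import *
snap('side','side5'); snap('scene','scene5')
for f in('scene5','side5'):
    W,d=world(f); ex=body(1,0,0)-body(0,0,0); ey=body(0,1,0)-body(0,0,0); o=body(0,0,0)
    Q=np.stack([(W*1000-o)@ex,(W*1000-o)@ey,W[...,2]*1000],-1); im=cv2.imread('pics/'+f+'.png').min(-1)
    k=(d>0)&(Q[...,0]>35)&(Q[...,0]<130)&(abs(Q[...,1])<90)&(Q[...,2]>90)&(Q[...,2]<225)&(im>60)
    p=Q[k]; 
    for z in range(90,220,25):
        j=abs(p[:,2]-z)<8; print(f,z,j.sum(),np.median(p[j,0]) if j.any() else '')
E
```

```text
clock: 9.02
position: [0.6076, -0.2183, 0.2022]
eef_rot: [179.5, -44.8, 25.6]
contact_force: [-0.3, -0.4, -0.1]
width: -0.0
grasp_force: 0.0
clock: 9.65
position: [0.5765, -0.2208, 0.2085]
eef_rot: [179.6, -44.8, 25.6]
contact_force: [0.5, 0.4, 0.3]
width: 0.0002
grasp_force: 0.0
scene5 90 188 65.8861320795554
scene5 115 316 71.39785530282356
scene5 140 104 79.63803198276264
scene5 165 109 86.84440708698435
scene5 190 80 92.35268510516768
scene5 215 0 
side5 90 133 67.08512557427967
side5 115 232 73.17132817370081
side5 140 174 80.7052099455274
side5 165 289 87.7046836404236
side5 190 248 94.22432123598239
side5 215 66 101.6740878662307
```

```bash
python3 - <<'E'
from h import *
o=body(0,0,0); ex=body(1,0,0)-o; ey=body(0,1,0)-o
for f in('scene5','side5'):
    W,d=world(f); Q=np.stack([(W*1000-o)@ex,(W*1000-o)@ey,W[...,2]*1000],-1); im=cv2.imread('pics/'+f+'.png').max(-1)
    k=(d>0)&(abs(Q[...,0]+15)<25)&(abs(Q[...,1]+35)<45)&(Q[...,2]>51)&(Q[...,2]<72)&(im<60)
    p=Q[k]; print(f,'rocker',k.sum(),cv2.minAreaRect(p[:,:2].astype(np.float32)),np.percentile(p[:,1],[2,98]))
    print(' z fit',np.polyfit(p[:,1],p[:,2],1))
    kk=cv2.morphologyEx(k.astype(np.uint8),cv2.MORPH_CLOSE,np.ones((7,7)))>0
    b=kk&(im>90); print(' dot',Q[b].round(0).tolist(),W[b].mean(0) if b.any() else '')
E
```

```text
scene5 rocker 27 ((-28.923582077026367, -32.42216873168945), (6.383241653442383, 58.575557708740234), 2.772778034210205) [-61.3371811  -14.06295722]
 z fit [-0.06226738 54.48439978]
 dot [] 
side5 rocker 203 ((-18.133590698242188, -37.281585693359375), (30.647911071777344, 68.31275177001953), 0.06394186615943909) [-69.67921371  -6.73378832]
 z fit [-2.51745151e-02  5.80581779e+01]
 dot [[-18.0, -52.0, 65.0], [-16.0, -53.0, 65.0], [-14.0, -55.0, 67.0], [-12.0, -57.0, 68.0], [-18.0, -57.0, 66.0], [-15.0, -57.0, 65.0], [-12.0, -58.0, 64.0]] [ 0.55204293 -0.27461511  0.06585295]
```

```bash
cat >> h.py <<'E'
def press(dz,by=-58):
    R=Rtool(-40,65); C=body(-15,by,64+dz); return C+11*R[:,0]-14*R[:,2],R
E
python3 - <<'E'
from h import *
p,R=press(0); print(p); row(p+[0,0,110],R)
E
```

```text
[ 555.42208967 -279.48485337   81.3371099 ]
xyz [-44.   43.2 -17.6] w [-0.649 -0.312  0.941]
```

```bash
python3 -m handwheel '{"steps":[{"x":-20,"y":5,"z":-40,"wx":-0.09,"wy":-0.04,"wz":0.13,"gripper":-1},{"x":-30,"y":12,"z":-50,"wx":-0.18,"wy":-0.09,"wz":0.26,"gripper":-1},{"x":-35,"y":20,"z":-45,"wx":-0.27,"wy":-0.13,"wz":0.39,"gripper":-1},{"x":-40,"y":30,"z":-35,"wx":-0.36,"wy":-0.17,"wz":0.52,"gripper":-1},{"x":-44,"y":40,"z":-25,"wx":-0.45,"wy":-0.21,"wz":0.65,"gripper":-1}]}'; python3 - <<'E'
from h import *
print(telemetry.get_state()['joint_positions'])
p,R=press(0); row(p+[0,0,90],R)
E
```

```text
clock: 10.38
position: [0.5498, -0.2777, 0.1968]
eef_rot: [-177.1, -31.4, -20.8]
contact_force: [-0.2, 0.1, -0.5]
width: -0.0003
grasp_force: 0.0
[-41.39136433  -1.39891629 119.26613124  23.35841407  35.59740794
  52.6621162 ]
xyz [-8.2  1.  24.8] w [-0.209 -0.103  0.299]
```

```bash
python3 -m handwheel '{"steps":[{"x":-3,"y":0,"z":8,"wx":-0.09,"wy":-0.04,"wz":0.13,"gripper":-1},{"x":-6,"y":1,"z":16,"wx":-0.16,"wy":-0.08,"wz":0.23,"gripper":-1},{"x":-8,"y":1,"z":25,"wx":-0.21,"wy":-0.1,"wz":0.3,"gripper":-1},{"x":-8,"y":1,"z":25,"wx":-0.21,"wy":-0.1,"wz":0.3,"gripper":-1}]}'; python3 - <<'E'
from h import *
print(telemetry.get_state()['joint_positions'])
for z in (8,0,-8,-12): row(press(z)[0],press(z)[1])
E
```

```text
clock: 10.88
position: [0.556, -0.2785, 0.1705]
eef_rot: [-180.0, -25.1, -39.6]
contact_force: [-0.5, -0.0, -0.5]
width: 0.0003
grasp_force: 0.0
[-35.24928692   3.43474541 115.9637937   -3.13831336  35.59761384
  96.53114449]
xyz [-34.2   1.1  73.5] w [-0.003 -0.002  0.006]
xyz [-37.6   1.1  80.8] w [-0.003 -0.002  0.006]
xyz [-41.    1.1  88. ] w [-0.003 -0.002  0.006]
xyz [-42.7   1.1  91.7] w [-0.003 -0.002  0.006]
```

```bash
python3 -m handwheel '{"steps":[{"x":-12,"y":0,"z":25,"wx":0,"wy":0,"wz":0,"gripper":-1},{"x":-23,"y":1,"z":50,"wx":0,"wy":0,"wz":0,"gripper":-1},{"x":-34,"y":1,"z":73,"wx":0,"wy":0,"wz":0,"gripper":-1},{"x":-34,"y":1,"z":73,"wx":0,"wy":0,"wz":0,"gripper":-1}]}'
python3 -m handwheel '{"steps":[{"x":-1,"y":0,"z":3,"wx":0,"wy":0,"wz":0,"gripper":-1},{"x":-3,"y":0,"z":7,"wx":0,"wy":0,"wz":0,"gripper":-1},{"x":-5,"y":0,"z":10,"wx":0,"wy":0,"wz":0,"gripper":-1},{"x":-6,"y":0,"z":13,"wx":0,"wy":0,"wz":0,"gripper":-1}]}'; python3 - <<'E'
from h import *
row(press(-10)[0],press(0)[1])
E
```

```text
clock: 11.38
position: [0.5532, -0.2797, 0.0883]
eef_rot: [-180.0, -24.9, -39.8]
contact_force: [-0.5, -0.3, 0.8]
width: -0.0004
grasp_force: 0.0
clock: 11.88
position: [0.5554, -0.2811, 0.0773]
eef_rot: [-180.0, -25.3, -39.8]
contact_force: [-0.3, -0.6, 2.3]
width: -0.0
grasp_force: 0.7
xyz [-3.4 -1.2  5. ] w [-0.002 -0.005  0.003]
```

```bash
python3 -m handwheel '{"steps":[{"x":-1,"y":0,"z":2,"wx":0,"wy":0,"wz":0,"gripper":-1},{"x":-1.5,"y":0,"z":3.5,"wx":0,"wy":0,"wz":0,"gripper":-1},{"x":-1.5,"y":0,"z":3.5,"wx":0,"wy":0,"wz":0,"gripper":-1}]}'; python3 -m handwheel '{"steps":[{"x":-0.5,"y":0,"z":1,"wx":0,"wy":0,"wz":0,"gripper":-1},{"x":-1,"y":0,"z":2,"wx":0,"wy":0,"wz":0,"gripper":-1},{"x":-1,"y":0,"z":2,"wx":0,"wy":0,"wz":0,"gripper":-1}]}'
```

```text
clock: 12.25
position: [0.5551, -0.2807, 0.0727]
eef_rot: [-180.0, -25.2, -39.8]
contact_force: [-0.1, -0.9, 1.3]
width: -0.0002
grasp_force: 0.7
clock: 12.62
position: [0.5555, -0.2809, 0.0721]
eef_rot: [-180.0, -25.3, -39.8]
contact_force: [-3.1, 2.2, 8.4]
width: -0.0003
grasp_force: 4.4
```

The force has jumped and the tip no longer descends, so the rocker is at its stop. I'll give it one slight extra press, then retract and look.

```bash
python3 -m handwheel '{"steps":[{"x":-0.4,"y":0,"z":1,"wx":0,"wy":0,"wz":0,"gripper":-1},{"x":-0.4,"y":0,"z":1,"wx":0,"wy":0,"wz":0,"gripper":-1}]}'; python3 -m handwheel '{"steps":[{"x":4,"y":0,"z":-9,"wx":0,"wy":0,"wz":0,"gripper":-1},{"x":15,"y":0,"z":-32,"wx":0,"wy":0,"wz":0,"gripper":-1},{"x":26,"y":0,"z":-70,"wx":0,"wy":0,"wz":0,"gripper":-1},{"x":36,"y":0,"z":-120,"wx":0,"wy":0,"wz":0,"gripper":-1},{"x":40,"y":0,"z":-160,"wx":0,"wy":0,"wz":0,"gripper":-1}]}'; python3 - <<'E'
from h import *
snap('side','side6'); snap('scene','scene6')
o=body(0,0,0); ex=body(1,0,0)-o; ey=body(0,1,0)-o
for f in('side5','side6'):
    W,d=world(f); Q=np.stack([(W*1000-o)@ex,(W*1000-o)@ey,W[...,2]*1000],-1); im=cv2.imread('pics/'+f+'.png').max(-1)
    k=(d>0)&(abs(Q[...,0]+15)<11)&(abs(Q[...,1]+35)<28)&(Q[...,2]>46)&(Q[...,2]<74)
    p=Q[k]; print(f,k.sum(),np.polyfit(p[:,1]+35,p[:,2],1))
a=cv2.imread('pics/side6.png')[130:280,250:410]; b=cv2.imread('pics/scene6.png')[150:300,290:450]
cv2.imwrite('pics/c6.png',np.hstack([cv2.resize(a,(400,375),interpolation=2),cv2.resize(b,(400,375),interpolation=2)]))
E
```

```text
clock: 12.88
position: [0.556, -0.2812, 0.0718]
eef_rot: [-180.0, -25.4, -39.8]
contact_force: [-4.8, 3.0, 11.9]
width: -0.0002
grasp_force: 5.6
clock: 13.5
position: [0.53, -0.2597, 0.2327]
eef_rot: [-180.0, -25.2, -39.8]
contact_force: [0.2, -0.1, 0.8]
width: -0.0001
grasp_force: 0.0
side5 115 [-0.11358394 61.64922444]
side6 140 [ 0.16769131 61.81924798]
```

View pics/c6.png

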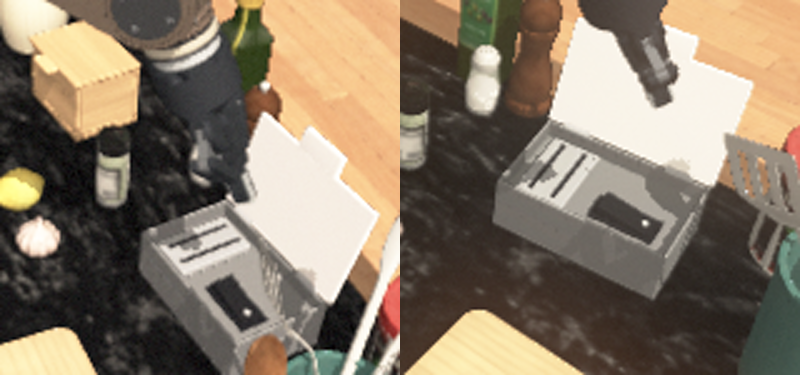

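The picture shows the cover leaning back open and the gripper clear of everything. The rocker's marked end is down: its slope went from -0.11 to +0.17. The box is where it was.

```bash
python3 -c "
from cell import job; print(job.job_done())"
```

```text
the job is handed in; nothing more can be done
None
```

The sharpener is ready and the job is handed in: the cover rests open by itself against its stop, the rocker's marked end was then pressed down to its stop, and in the pictures nothing else has moved.

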